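# Push the roller to the top of the inclined plane and hold it ready

### The arm

A 6-joint arm with a two-finger parallel gripper is mounted at the origin on the work surface. World frame = base frame: x ahead of the robot, y to its left, z up, the work surface at z = 0. Lengths are in m, angles in rad, forces in N, time in s.
With the tool pointing down it reaches from about 0.375 to 0.9 m from the base axis. Payload 3.1 kg.
Tool frame: the origin (TCP) lies midway between the tips of the shut fingers; the grasp point (between the pads) lies 19 mm behind it; z points along the fingers, y is the line along which they close (so a half turn about z gives the same grasp; the last joint's range is limited). The gripper opens to 87 mm and grips with 3 to 60 N. Pads are 19 mm wide; open, the fingers measure 117 mm over their backs; the gripper's body (75 mm by 190 mm) begins 51 mm behind the grasp point.
Start: joints at [0.928, 0.527, 1.433, -0, 1.181, -0.178], TCP at [0.28, 0.559, 0.223] pointing down, gripper open.
Joint ranges: [-3.08, 3.08], [-0.75, 2.2], [0.22, 2.44], [-1.43, 4.57], [0, 2.65], [-2.85, 2.85]. Speed limits (rad/s): [2.79, 2.79, 3.14, 3.14, 3.14, 3.14].

### API

Orientations are given as a unit quaternion [x, y, z, w].
In Python, from rig import status, imaging, order gives the robot as it stands.
- The arm moves only by the tool arm_command, never from a script. Its argument "deltas" is one flat list of numbers, 5 for each row, row after row: the opening, from -1 (shut) to 1 (fully open), so that 0 is half open, then the shift along the tool's x, y, z in m, then the turn about the tool's z in rad. In form: [gripper, tx, ty, tz, roll, gripper, tx, ty, tz, roll, ...]. A call has 1 to 12 rows; each row shifts and turns the commanded pose from where the row before left it, along the tool's axes as they then stand; what a row does not reach is not made up. A row lasts 1/8 s, in which the tool goes at most 62.5 mm and 10.7 degrees, less where a joint would pass 70% of its speed; a pose out of reach is approached as far as the arm can. A call with a gripper value outside its range is refused whole. The fingers move at their own pace and stop on an object; "newtons" is the grip in N (left out, the last holds). Time passes only in rows, so rows that do not move let the fingers close. It gives the time, the measured TCP pose, the force, the opening and the grip force at its end, in the units of the state.
- status.get_obs(): the state, without advancing time (a new reading comes with each control period).
- imaging.camera(name): name is "scene" or "top" or "wrist"; returns (picture, depth): 400x640x3 uint8, red, green, blue; 400x640 float32, m along the optical axis (not along the pixel's ray), 0 where there is no reading.
- imaging.camera_params(name): a dict with "intrinsics" (3x3 intrinsics, pixels), "k1" (the pictures are not rectified: a ray, as slopes to the right and down, at radius r is drawn at 1 + k1 r^2 times it, then the intrinsics apply), "camera_from_world" (4x4, takes a point from world to camera coordinates). Camera axes: x right, y up, looking along -z (the intrinsics and any distortion apply to the point x, -y, -z); pixel columns grow to the right and rows downward; lengths in m; the calibration is good to about 2 mm. A picture is of the moment at which its call begins: read the wrist's pose just before it. camera_params takes no time and is no camera call; for the wrist camera it gives the pose at the moment of the call.
- order.hand_in(): hands the job in; it is judged then, once.
The state is a dict: "time": time; "q": joint angles; "joint_velocities": joint speeds; "joint_torque": joint torques, N m; "position": TCP position; "tool_rot": TCP orientation; "ft_force": force on the tool from outside, world axes, zero at the start; "moment": the same for the moment, N m; "grip_width": finger opening in m; "grip_force": force on a finger pad.
Only numpy, scipy, OpenCV 4.12 (cv2) and the standard library are available. Lean on these libraries where they do the work, as an engineer would, in place of code of your own. Each camera call takes 0.05 s, during which the arm holds its last target. There are 200 camera calls.

### The job

Get the rolling experiment ready to start: with the fingertips or the outside of the fingers, slowly push the aluminium roller that lies in the track along the level part and up the slope until it lies squarely against the stop at the top. Do not take it between the fingers or lift it, do not let it run back down, and leave everything else standing where it is. Finish while still holding the roller against the stop, with the fingers behind it on the downhill side.

Things in the scene. Friction and masses are not known exactly. Their poses are not given: they have to be found in the camera images.
- ramp: wooden inclined-plane track fixed to the table, 420 long, 84 wide. x: horizontal, along the track to its high end; y across; z up; origin on the table under the centre line. Level part x -210 to -60, floor 15 above the table; the slope begins at x = -60. Channel 68 wide inside, side rails 10 high above its floor; a lip 10 high and 10 thick closes the low end
- incline: sloping part of the track, fixed at 12 degrees, same channel and rails. Origin on the track floor, mid-width, where the slope begins (ramp frame x -60, z 15); x points up along the slope, y across, z square to its floor. The stop is a cross block 24 thick, 30 high, its face at x = 212: the roller touches it when the roller's centre is at x = 187, z = 25
- stop_face (a point): middle of the rubber-faced side of the stop that the roller must reach, 25 above the slope's floor (incline frame 212, 0, 25)
- roller: aluminium roller, plain cylinder 50 diameter, 60 long, 0.10 to 0.21 kg, lying across the level part, at least 20 clear of the end lip. Origin at its centre; y along its axis, x and z turn as it rolls. It rolls freely and runs back on the slope if not held. Fingers rub on it, so it may slide rather than roll: expect about 1 to 4 N of push. Push on the round side above the rails
- thin_roller: bystander: thin wooden roller, 25 diameter, 60 tall, standing on end on the table to one side of the track, about 115 from its centre line; origin at the centre of its underside
- sleeve: bystander: short aluminium tube, 40 outer diameter, 50 tall, standing on end on the table on the other side of the track, about 115 from its centre line; origin at the centre of its underside
- target_block: bystander: wooden block 30 x 60 x 35 tall on the table, past the low end of the track (its centre 70 to 85 beyond the track's end); origin at the centre of its underside
- tall_bottle: bystander: clear jar with red cap, 54 diameter, 105 tall, standing on the table; origin at the centre of its underside
- short_bottle: bystander: clear jar with red cap, 48 diameter, 80 tall, standing on the table; origin at the centre of its underside
- cup: bystander: green see-through cup, 68 diameter at the rim, 85 tall; origin at the centre of its underside
- bowl: bystander: white bowl with pink crystals, 112 diameter, 42 tall; origin at the centre of its underside
There are look-alikes about, which are no part of the job. Leave any pink or yellow look-alike of the roller alone.

How it is judged:
On the way, in this order (a step that is already met when the one before it is completed fails the run):
1. the roller has been pushed part of the way up the slope (x of roller in the frame of incline above 0.06 m).
2. the roller lies squarely against the stop with the fingers behind it (x of roller in the frame of incline above 0.183 m and z of roller in the frame of incline between 0.021 and 0.029 m and angle between the y axis of roller and the y axis of incline, either way round below 0.07 rad and contact force between the fingers and roller above 0.05 N), for 0.2 s.
At the end, for the whole second after the job is handed in: the roller is still, on the slope, its centre within 4 mm of where it touches the stop, its axis within 0.07 rad (4 degrees) of parallel to the stop, resting on the slope's floor (within 4 mm), and the fingers still touch it and hold it there (all of step 2 and linear speed of roller below 0.02 m/s); the arm keeps its last pose, push and grip.
It fails at once if the roller is lifted more than 10 mm off the track or knocked off it ((x of roller in the frame of incline above 0 m and z of roller in the frame of incline above 0.035 m) or (x of roller in the frame of incline below 0 m and z of roller in the frame of ramp above 0.051 m) or z of roller in the frame of ramp below 0.032 m).
It fails at once if the roller is taken between the fingers (the point between the pads comes within 24 mm of its centre) (distance between the grasp point and roller below 0.024 m).
It fails at once if the roller is squeezed or rammed with more than 35 N (contact force between the fingers and roller above 35 N).
It fails at once if on the slope the roller is let go (the point between the pads over 120 mm away from its centre), flung or runs back (over 0.35 m/s) (x of roller in the frame of incline above 0.04 m and (distance between the grasp point and roller above 0.12 m or linear speed of roller above 0.35 m/s)).
It fails at once if a bystander is moved more than 20 mm (distance of any of thin_roller, sleeve, target_block, tall_bottle, short_bottle, cup, bowl from where it was at the start of the episode above 0.02 m).
It also fails if it takes over 40 s, if anything falls off the work surface, if the arm or the gripper's body presses on something with over 40 N, if the wrist force passes 120 N, or if a joint passes its speed limit or range.

## Working session

There is one attempt and no reset: what is moved stays moved. The work goes in short steps, Python scripts to look and compute and a tool call to move; the robot and the scene stay as the last step left them, time stands still between calls to the robot, and variables do not carry over. Pictures are saved under pics/ and viewed, at most 10 in all, crops included, and the job is handed in when it is done.

Besides the shell and the picture viewer there is one more tool, called after "Request:" as name(argument=value, ...), one argument or row to a line, values as JSON. arm_command: Moves the arm, as the interface text tells. Its arguments: {"type":"object","properties":{"deltas":{"type":"array"},"newtons":{"type":"number"}},"required":["deltas"]}

```bash
mkdir -p pics
cat > h.py <<'E'
import numpy as np, cv2
from rig import status, imaging, order
def cloud(name):
    P=imaging.camera_params(name); im,d=imaging.camera(name)
    K=np.array(P["intrinsics"]); T=np.linalg.inv(np.array(P["camera_from_world"]))
    v,u=np.mgrid[0:400,0:640]
    p=np.stack([u,v],-1).reshape(-1,1,2).astype(float)
    xd=(p[:,0]-K[:2,2])/[K[0,0],K[1,1]]
    x=xd.copy()
    for _ in range(10): x=xd/(1+P["k1"]*(x**2).sum(1,keepdims=True))
    z=d.reshape(-1,1)
    c=np.hstack([x[:,:1]*z,-x[:,1:]*z,-z])
    W=(c@T[:3,:3].T+T[:3,3]).reshape(400,640,3); W[d==0]=np.nan
    return im,d,W
def save(im,n): cv2.imwrite("pics/"+n,im[:,:,::-1])
E
python3 - <<'E'
from h import *
for n in("top","scene"):
    im,d,W=cloud(n); save(im,n+".png"); np.savez(n+".npz",im=im,W=W)
    print(imaging.camera_params(n)["camera_from_world"])
print(status.get_obs())
E
```

```text
[[-1.83522984e-02 -9.99826904e-01 -3.05874757e-03  1.98191341e-02]
 [ 9.80438978e-01 -1.85958673e-02  1.95942858e-01 -5.25152515e-01]
 [-1.95965821e-01  5.97086457e-04  9.80610545e-01 -1.23172506e+00]
 [ 0.00000000e+00  0.00000000e+00  0.00000000e+00  1.00000000e+00]]
[[ 0.28710488  0.95789282  0.003483   -0.14041804]
 [-0.81648575  0.2428169   0.52382342  0.40861703]
 [ 0.50092096 -0.15323608  0.85181976 -1.77722108]
 [ 0.          0.          0.          1.        ]]
{'time': 0.1, 'q': array([ 9.28504128e-01,  5.28344696e-01,  1.43375102e+00, -4.66643825e-05,
        1.18140980e+00, -1.78526586e-01]), 'joint_velocities': array([ 0.00070588, -0.00218267, -0.00231575, -0.00093539,  0.0015012 ,
       -0.00092606]), 'joint_torque': array([-3.89404095e-04, -4.40986633e+01, -1.77150303e+01,  6.33937656e-02,
        5.34474151e-02, -5.11641247e-05]), 'position': array([0.27917898, 0.55845447, 0.22169437]), 'tool_rot': array([ 2.29801598e-01,  9.73237027e-01, -8.85615401e-04, -3.61816019e-04]), 'ft_force': array([-0.19554113,  0.24022388,  0.70804539]), 'moment': array([ 0.01669609, -0.03188749, -0.00035422]), 'grip_force': 0.0, 'grip_width': 0.0870080285915001}
```

View pics/top.png

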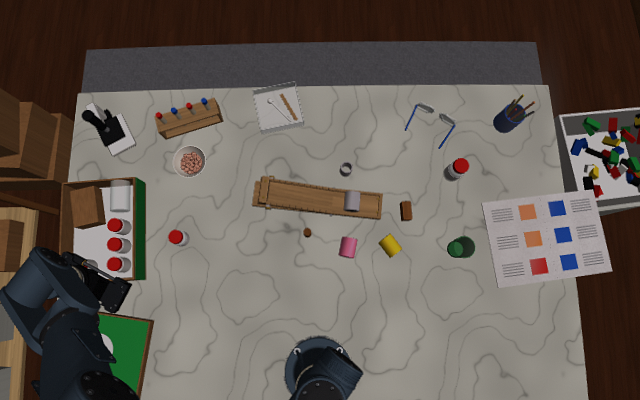

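View pics/scene.png

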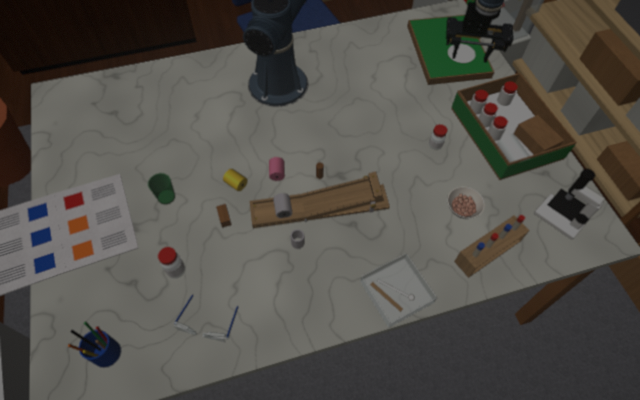

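Top view: the aluminium roller lies in the track at (352,200). Things it could be mistaken for are the pink roller at (348,247), the yellow one at (390,245), the sleeve (upright tube) at (346,169) and the thin roller at (307,232). The stop is at the left end of the track, around (262,191), and the target block is at (406,211). I choose the grey one in the track and will check it in a crop.

Run:
```python
from h import *
f=np.load("top.npz"); im,W=f["im"],f["W"]
c=im[130:270,230:430]; cv2.imwrite("pics/crop.png",cv2.resize(c[:,:,::-1],None,fx=4,fy=4,interpolation=cv2.INTER_CUBIC))
hsv=cv2.cvtColor(im,cv2.COLOR_RGB2HSV)
# track wood mask
m=((hsv[...,0]>5)&(hsv[...,0]<22)&(hsv[...,1]>90)).astype(np.uint8); m[:165]=0;m[230:]=0;m[:,:240]=0;m[:,395:]=0
m=cv2.morphologyEx(m,cv2.MORPH_CLOSE,np.ones((25,25)))
n,l,s,cc=cv2.connectedComponentsWithStats(m); i=1+np.argmax(s[1:,4]); print(s[i])
P=W[l==i]; P=P[np.isfinite(P).all(1)&(P[:,2]>.012)]
r=cv2.minAreaRect(P[:,:2].astype(np.float32)); print(r); print(cv2.boxPoints(r)); 
# roller: grey low saturation within track
g=((hsv[...,1]<60)&(l==i)).astype(np.uint8); n,l2,s2,c2=cv2.connectedComponentsWithStats(g); j=1+np.argmax(s2[1:,4]); print(s2[j],c2[j])
R=W[(l2==j)];R=R[np.isfinite(R).all(1)]; print("roller med",np.median(R,0),R.min(0),R.max(0)); T=R[R[:,2]>np.percentile(R[:,2],70)]; print(T.mean(0),len(T)); print(cv2.minAreaRect(R[R[:,2]>.045][:,:2].astype(np.float32)))
for nm,(u,v) in dict(tab=(330,280),sleeve=(346,168),thin=(307,231),block=(406,208),stop=(264,183),pink=(348,240)).items():
    print(nm,np.nanmedian(W[v-2:v+3,u-2:u+3].reshape(-1,3),0))
f=np.load("scene.npz"); im,W=f["im"],f["W"]; print("scene roller",W[200:210:3,282])
```

```text
[ 252  176  131   54 3627]
((0.5084842443466187, -0.0021238327026367188), (0.4189271330833435, 0.15536442399024963), 80.79524230957031)
[[ 0.39829588 -0.19646385]
 [ 0.5516597  -0.22131643]
 [ 0.6186726   0.19221619]
 [ 0.4653088   0.21706876]]
[344 191  17  21 298] [351.79865772 200.62416107]
roller med [ 0.52287929 -0.11599177  0.06085753] [ 0.49217675 -0.14732022  0.02246226] [ 0.56188168 -0.09114938  0.07027359]
[ 0.52158657 -0.11580948  0.06554383] 89
((0.5236989259719849, -0.11727669090032578), (0.047606050968170166, 0.061583589762449265), 83.7781753540039)
tab [ 0.2786327  -0.0434433   0.00047873]
sleeve [ 6.47215063e-01 -1.07023331e-01  3.06478756e-04]
thin [0.42912769 0.02641683 0.06008976]
block [ 0.50066809 -0.29215886  0.03582147]
stop [0.57742161 0.15696826 0.0913032 ]
pink [ 0.40028439 -0.10078615  0.0486623 ]
scene roller [[ 0.5208962  -0.11544994  0.06264221]
 [ 0.53189202 -0.11821095  0.06435825]
 [ 0.5399091  -0.1204823   0.06115212]
 [ 0.55403349 -0.12372577  0.06857792]]
```

View pics/crop.png

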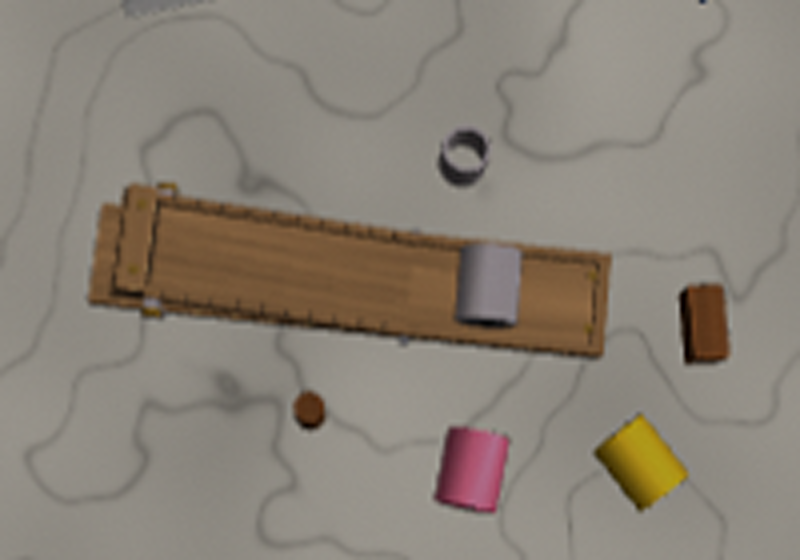

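The crop shows the plain grey roller across the track at crop (488,285), with the stop at crop (137,240). Next I cast rays from the track corners to get the track's pose.

```bash
cat >> h.py <<'E'
def ray(name,u,v,z):
    P=imaging.camera_params(name); K=np.array(P["intrinsics"]); T=np.linalg.inv(np.array(P["camera_from_world"]))
    xd=np.array([(u-K[0,2])/K[0,0],(v-K[1,2])/K[1,1]]); x=xd
    for _ in range(10): x=xd/(1+P["k1"]*(x@x))
    d=T[:3,:3]@[x[0],-x[1],-1]; o=T[:3,3]; return (o+d*(z-o[2])/d[2])
E
python3 - <<'E'
from h import *
c=lambda u,v,z:ray("top",230+u/4-.375,130+v/4-.375,z)[:2]
a=[c(610,255,.025),c(603,356,.025)]; b=[c(157,188,.0884),c(146,293,.0884)]; e=[c(128,185,.0934),c(114,290,.0934)]
for n,p in(("low",a),("stopf",b),("stopr",e)): print(n,p,np.linalg.norm(p[0]-p[1]))
A=np.mean(a,0);B=np.mean(b,0)
print(np.linalg.norm(B-A),"expect", .150+.212*np.cos(.2094)-.03*np.sin(.2094), "ang",np.degrees(np.arctan2(*(B-A)[::-1])))
f=np.load("top.npz"); im,W=f["im"],f["W"]
hs=cv2.cvtColor(im,cv2.COLOR_RGB2HSV)
d=(B-A)/np.linalg.norm(B-A); n=np.array([-d[1],d[0]])
o=A+.21*d; X=(W[...,:2]-o)@d; Y=(W[...,:2]-o)@n; Z=W[...,2]
s=(np.abs(X)<.2)&(np.abs(Y)<.06)&(Z>.015)
for x0 in np.arange(-.2,.2,.05):
    k=s&(abs(X-x0)<.02); 
    print(round(x0,2),"y range",np.percentile(Y[k],[1,99]).round(4),"floor z",np.median(Z[k&(abs(Y)<.025)]).round(4))
k=(abs(Y)<.06)&(abs(X)<.27)&(Z>.08); print("stop pts",X[k].min(),X[k].max(),Y[k].min(),Y[k].max(),"exp X 141-171")
g=(hs[...,1]<60)&(abs(Y)<.05)&(abs(X)<.2)&(Z>.045); print("roller",np.mean(X[g]),Y[g].min(),Y[g].max(),Z[g].max(),g.sum(), X[g].min(),X[g].max())
print("o",o,"d",d)
t=g&(Z>.055)
r=cv2.minAreaRect(np.c_[X[t],Y[t]].astype(np.float32)*1000); print(r)
E
```

```text
low [array([ 0.5518885 , -0.21927035]), array([ 0.46907775, -0.20930679])] 0.08340798941111018
stopf [array([0.59824474, 0.14210662]), array([0.5150591 , 0.15034682])] 0.08359277203134496
stopr [array([0.59977776, 0.16413088]), array([0.51687874, 0.17435284])] 0.08352686263183313
0.36345953106730366 expect 0.35113284138323947 ang 82.70223239467974
-0.2 y range [-0.0421  0.0423] floor z 0.0171
-0.15 y range [-0.0413  0.0421] floor z 0.0178
-0.1 y range [-0.0408  0.0425] floor z 0.0613
-0.05 y range [-0.0409  0.0426] floor z 0.0169
-0.0 y range [-0.0411  0.0427] floor z 0.0254
0.05 y range [-0.0407  0.0426] floor z 0.0362
0.1 y range [-0.0411  0.0425] floor z 0.0462
0.15 y range [-0.0518  0.0533] floor z 0.059
stop pts 0.15188489804361519 0.1798732740937511 -0.04198024404959544 0.042532109407364946 exp X 141-171
roller -0.10111362744553058 -0.04964695342784903 0.04693020253015421 0.07027359191455163 300 -0.1360875978635757 0.15594232602465455
o [ 0.53715857 -0.0059897 ] d [0.12702596 0.99189939]
((11.094879150390625, 5.648490905761719), (96.75372314453125, 285.6175537109375), 87.15380859375)
```

Request:
arm_command(
  deltas=[-0.45,0,0,0,0.1763,-0.45,0,0,0,0.1763,-0.45,0,0,0,0.1763,-0.45,0,0,0,0.1763,-0.45,0,0,0,0.1763,-0.45,0,0,0,0.1763,-0.45,0,0,0,0.1763,-0.45,-0.045,0.022,0,0,-0.45,-0.045,0.022,0,0,-0.45,-0.045,0.022,0,0,-0.45,-0.045,0.022,0,0,-0.45,-0.045,0.022,0,0],
)

```text
time: 1.6
position: [0.3603, 0.3203, 0.2223]
tool_rot: [0.75, 0.661, -0.0, 0.0]
ft_force: [0.8, 0.2, 0.5]
grip_width: 0.0241
grip_force: 0.0
```

Request:
arm_command(
  deltas=[-0.45,-0.045,0.022,0,0,-0.45,-0.045,0.022,0,0,-0.45,-0.045,0.022,0,0,-0.45,-0.045,0.022,0,0,-0.45,-0.045,0.022,0,0,-0.45,-0.045,0.022,0,0,-0.45,-0.045,0.022,0,0,-0.45,-0.045,0.022,0,0,-0.45,-0.045,0.022,0,0,-0.45,-0.045,0.022,0,0,-0.45,0,0,0,0,-0.45,0,0,0,0],
)

```text
time: 3.1
position: [0.5204, -0.1518, 0.2219]
tool_rot: [0.751, 0.661, -0.0, -0.001]
ft_force: [-0.4, 0.7, -0.5]
grip_width: 0.0242
grip_force: 0.0
```

```bash
cat >> h.py <<'E'
from scipy.spatial.transform import Rotation as Ro
o=np.array([.5384,.0039]); d=np.array([.12703,.9919]); n=np.array([-.9919,.12703])
def tool():
    s=status.get_obs(); R=Ro.from_quat(s["tool_rot"]).as_matrix(); p=s["position"]
    print("t",round(s["time"],2),"p",p.round(4),"ramp X,Y",((p[:2]-o)@d).round(4),((p[:2]-o)@n).round(4),"yaw err",np.degrees(np.arctan2(R[1,0],R[0,0])-np.arctan2(d[1],d[0])).round(2),"tilt",R[:,2].round(4),"w",s["grip_width"].round(4),"F",s["ft_force"].round(2),"q",s["q"].round(2))
def roller(name="top"):
    im,D,W=cloud(name); hs=cv2.cvtColor(im,cv2.COLOR_RGB2HSV)
    X=(W[...,:2]-o)@d; Y=(W[...,:2]-o)@n; Z=W[...,2]
    g=(hs[...,1]<60)&(abs(Y)<.036)&(X>-.2)&(X<.16)&(Z>.03)&(Z<.12)
    return im,X,Y,Z,g
E
python3 - <<'E'
from h import *
tool(); im,X,Y,Z,g=roller(); save(im,"t2.png")
print(g.sum(), np.percentile(X[g],[2,50,98]),np.percentile(Y[g],[2,98]),np.percentile(Z[g],[50,98]))
im,_,_=cloud("wrist"); save(im,"w2.png")
E
```

```text
Traceback (most recent call last):
  File "h.py", line 25, in tool
    print("t",round(s["time"],2),"p",p.round(4),"ramp X,Y",((p[:2]-o)@d).round(4),((p[:2]-o)@n).round(4),"yaw err",np.degrees(np.arctan2(R[1,0],R[0,0])-np.arctan2(d[1],d[0])).round(2),"tilt",R[:,2].round(4),"w",s["grip_width"].round(4),"F",s["ft_force"].round(2),"q",s["q"].round(2))
                                                                                                                                                                                                                   ^^^^^^^^^^^^^^^^^^^^^
AttributeError: 'float' object has no attribute 'round'
```

```bash
sed -i 's/s\["grip_width"\].round(4)/s["grip_width"]/' h.py
python3 - <<'E'
from h import *
tool(); im,X,Y,Z,g=roller(); save(im,"t2.png")
print(g.sum(), np.percentile(X[g],[2,50,98]),np.percentile(Y[g],[2,98]),np.percentile(Z[g],[50,98]))
im,_,_=cloud("wrist"); save(im,"w2.png")
E
```

```text
t 3.1 p [ 0.5204 -0.1518  0.2219] ramp X,Y -0.1567 -0.0019 yaw err -0.01 tilt [-0.002   0.0015 -1.    ] w 0.02415010806870105 F [-0.39  0.67 -0.51] q [-0.49  0.42  1.64  0.    1.09 -0.36]Traceback (most recent call last):
  File "<stdin>", line 3, in <module>
    return _quantile_unchecked(
        a, q, axis, out, overwrite_input, method, keepdims, weights)
    return _ureduce(a,
                    func=_quantile_ureduce_func,
    ...<5 lines>...
                    overwrite_input=overwrite_input,
                    method=method)
    r = func(a, **kwargs)
    result = _quantile(arr,
                       quantiles=q,
    ...<2 lines>...
                       out=out,
                       weights=wgt)
    slices_having_nans = np.isnan(arr[-1, ...])
                                  ~~~^^^^^^^^^
IndexError: index -1 is out of bounds for axis 0 with size 0
```

Run:
```python
from h import *
im,D,W=cloud("wrist"); save(im,"w2.png")
for nm,(Wm,imm) in dict(wrist=(W,im),top=(np.load("top.npz")["W"],np.load("top.npz")["im"]),scene=(np.load("scene.npz")["W"],np.load("scene.npz")["im"])).items():
    X=(Wm[...,:2]-o)@d; Y=(Wm[...,:2]-o)@n; Z=Wm[...,2]
    g=(abs(Y)<.05)&(X>-.18)&(X<-.02)&(Z>.057)&(Z<.075)
    if g.sum()>10: print(nm,g.sum(),X[g].mean(),np.percentile(X[g],[2,98]),np.percentile(Y[g],[2,98]),Z[g].max(), cv2.minAreaRect(np.c_[X[g],Y[g]].astype(np.float32)))
```

```text
wrist 2046 -0.12200851057909998 [-0.14065145 -0.10488059] [-0.029638    0.02746127] 0.06708671540932193 ((-0.12243330478668213, -0.0010851044207811356), (0.038889192044734955, 0.06011413037776947), 0.35531267523765564)
top 215 -0.12156375000055548 [-0.13933505 -0.10408973] [-0.02962608  0.0286711 ] 0.07027359191455163 ((-0.12118656933307648, -0.00022851675748825073), (0.0598674900829792, 0.041462868452072144), 89.29774475097656)
scene 228 -0.12048669971693741 [-0.13866261 -0.1024516 ] [-0.03386641  0.02520776] 0.07106116392503536 ((-0.11996003240346909, -0.004057604819536209), (0.06465554237365723, 0.040623895823955536), 89.59609985351562)
```

View pics/w2.png

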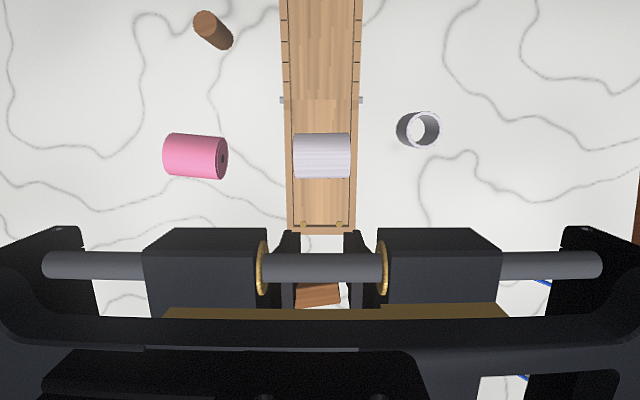

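Wrist view: the roller lies square in the track at (322,156), ramp X ≈ -0.122, and three views agree. I back off 15 mm and descend behind it.

Request:
arm_command(
  deltas=[-0.45,-0.008,0,0,0,-0.45,-0.008,0,0,0,-0.45,0,0,0.024,0,-0.45,0,0,0.024,0,-0.45,0,0,0.024,0,-0.45,0,0,0.024,0,-0.45,0,0,0.024,0,-0.45,0,0,0.024,0,-0.45,0,0,0.024,0,-0.45,0,0,0.02,0,-0.45,0,0,0,0,-0.45,0,0,0,0],
)

```text
time: 4.7
position: [0.5198, -0.1687, 0.0351]
tool_rot: [0.751, 0.661, 0.0, 0.001]
ft_force: [0.4, 0.4, 0.2]
grip_width: 0.0241
grip_force: 0.0
```

```bash
cat >> h.py <<'E'
def look(name="wrist",a=-.2,b=.2):
    im,D,W=cloud(name); X=(W[...,:2]-o)@d; Y=(W[...,:2]-o)@n; Z=W[...,2]
    hs=cv2.cvtColor(im,cv2.COLOR_RGB2HSV)
    fl=.015+np.maximum(0,X+.06)*np.tan(np.radians(12))
    g=(abs(Y)<.036)&(X>a)&(X<b)&(Z>fl+.035)&(Z<fl+.06)&(hs[...,1]<60)&(hs[...,2]>90)
    print(name,g.sum(),end=" ")
    if g.sum()>20: print(X[g].mean().round(4),np.percentile(X[g],[2,98]).round(4),np.percentile(Y[g],[2,98]).round(4),"zmax",np.percentile(Z[g],98).round(4),"slope dX/dY",np.degrees(np.arctan(np.polyfit(Y[g],X[g],1)[0])).round(2))
    return im
E
python3 - <<'E'
from h import *
tool(); save(look("wrist"),"w3.png"); look("scene")
E
```

```text
t 4.7 p [ 0.5198 -0.1687  0.0351] ramp X,Y -0.1736 -0.0035 yaw err 0.02 tilt [ 1.e-03 -6.e-04 -1.e+00] w 0.024094363371421804 F [0.39 0.44 0.24] q [-0.52  0.71  1.77 -0.    0.66 -0.39]
wrist 12961 -0.1207 [-0.1437 -0.1006] [-0.0296  0.0273] zmax 0.066 slope dX/dY -0.56
scene 144 -0.1199 [-0.1335 -0.1054] [-0.0317  0.0278] zmax 0.0706 slope dX/dY 13.55
```

View pics/w3.png

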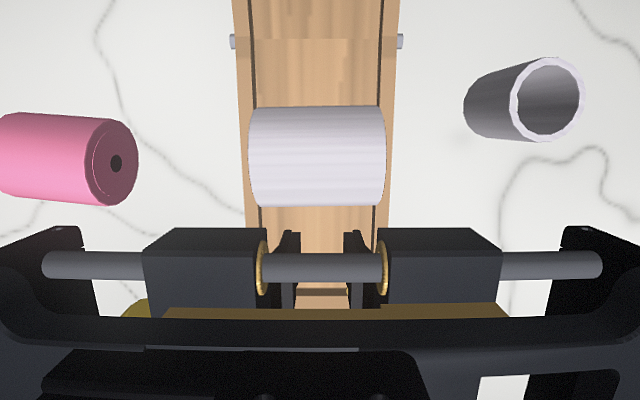

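The roller is at (316,156) with the fingers square behind it. Now a slow approach and push along the level.

Request:
arm_command(
  deltas=[-0.45,0.004,-0.0025,0.002,0,-0.45,0.004,0,0,0,-0.45,0.003,0,0,0,-0.45,0.002,0,0,0,-0.45,0.002,0,0,0,-0.45,0.002,0,0,0,-0.45,0.002,0,0,0,-0.45,0.002,0,0,0,-0.45,0.002,0,0,0,-0.45,0.002,0,0,0,-0.45,0.002,0,0,0,-0.45,0.002,0,0,0],
)

```text
time: 6.3
position: [0.5205, -0.1391, 0.0326]
tool_rot: [0.751, 0.661, 0.0, 0.0]
ft_force: [0.8, 0.1, -0.3]
grip_width: 0.0241
grip_force: 0.0
```

Run:
```python
from h import *
tool(); look("wrist")
```

```text
t 6.3 p [ 0.5205 -0.1391  0.0326] ramp X,Y -0.1441 -0.0004 yaw err 0.02 tilt [ 0. -0. -1.] w 0.024081643897357983 F [ 0.78  0.06 -0.31] q [-0.47  0.71  1.79 -0.    0.64 -0.34]
wrist 12296 -0.1048 [-0.1279 -0.0862] [-0.0292  0.0275] zmax 0.0661 slope dX/dY -0.71
```

Request:
arm_command(
  deltas=[-0.45,0.003,0,0,0,-0.45,0.003,0,0,0,-0.45,0.003,0,0,0,-0.45,0.003,0,0,0,-0.45,0.003,0,0,0,-0.45,0.003,0,0,0,-0.45,0.003,0,0,0,-0.45,0.003,0,0,0,-0.45,0.003,0,0,0,-0.45,0.003,0,0,0,-0.45,0.003,0,0,0,-0.45,0.003,0,0,0],
)

```text
time: 7.85
position: [0.5251, -0.1033, 0.0325]
tool_rot: [0.751, 0.661, -0.0, -0.0]
ft_force: [0.0, 0.7, 0.1]
grip_width: 0.024
grip_force: 0.0
```

Run:
```python
from h import *
tool(); look("wrist")
```

```text
t 7.85 p [ 0.5251 -0.1033  0.0325] ramp X,Y -0.108 -0.0004 yaw err 0.01 tilt [-0.  0. -1.] w 0.024026224209464177 F [0.02 0.66 0.12] q [-0.4   0.71  1.8   0.    0.64 -0.28]
wrist 12026 -0.0692 [-0.092  -0.0511] [-0.0289  0.0279] zmax 0.0662 slope dX/dY -0.39
```

Request:
arm_command(
  deltas=[-0.45,0.003,0,0,0,-0.45,0.003,0,0,0,-0.45,0.003,0,-0.0006,0,-0.45,0.003,0,-0.0006,0,-0.45,0.003,0,-0.0006,0,-0.45,0.003,0,-0.0006,0,-0.45,0.003,0,-0.0006,0,-0.45,0.003,0,-0.0006,0,-0.45,0.003,0,-0.0006,0,-0.45,0.003,0,-0.0006,0,-0.45,0.003,0,-0.0006,0,-0.45,0.003,0,-0.0006,0],
)

```text
time: 9.4
position: [0.5296, -0.0676, 0.0386]
tool_rot: [0.751, 0.661, -0.0, -0.0]
ft_force: [-0.9, -0.9, 0.7]
grip_width: 0.0237
grip_force: 0.5
```

Run:
```python
from h import *
tool(); look("wrist")
```

```text
t 9.4 p [ 0.5296 -0.0676  0.0386] ramp X,Y -0.072 -0.0004 yaw err 0.02 tilt [-1.e-04  0.e+00 -1.e+00] w 0.02371454468036617 F [-0.89 -0.92  0.71] q [-0.34  0.7   1.8  -0.    0.65 -0.21]
wrist 11610 -0.0342 [-0.0563 -0.0164] [-0.0289  0.0279] zmax 0.0717 slope dX/dY -0.15
```

Request:
arm_command(
  deltas=[-0.45,0.0035,0,-0.0007,0,-0.45,0.0035,0,-0.0007,0,-0.45,0.0035,0,-0.0007,0,-0.45,0.0035,0,-0.0007,0,-0.45,0.0035,0,-0.0007,0,-0.45,0.0035,0,-0.0007,0,-0.45,0.0035,0,-0.0007,0,-0.45,0.0035,0,-0.0007,0,-0.45,0.0035,0,-0.0007,0,-0.45,0.0035,0,-0.0007,0,-0.45,0.0035,0,-0.0007,0,-0.45,0.0035,0,-0.0007,0],
)

```text
time: 10.95
position: [0.535, -0.0259, 0.047]
tool_rot: [0.751, 0.661, -0.0, -0.0]
ft_force: [0.8, -1.3, 0.5]
grip_width: 0.0239
grip_force: 0.5
```

Run:
```python
from h import *
tool(); look("wrist")
```

```text
t 10.95 p [ 0.535  -0.0259  0.047 ] ramp X,Y -0.03 -0.0004 yaw err 0.02 tilt [-0. -0. -1.] w 0.023935439612565997 F [ 0.76 -1.26  0.49] q [-0.26  0.68  1.79 -0.    0.67 -0.13]
wrist 11668 0.008 [-0.0141  0.0257] [-0.029   0.0278] zmax 0.0807 slope dX/dY -0.11
```

Request:
arm_command(
  deltas=[-0.45,0.0035,0,-0.0007,0,-0.45,0.0035,0,-0.0007,0,-0.45,0.0035,0,-0.0007,0,-0.45,0.0035,0,-0.0007,0,-0.45,0.0035,0,-0.0007,0,-0.45,0.0035,0,-0.0007,0,-0.45,0.0035,0,-0.0007,0,-0.45,0.0035,0,-0.0007,0,-0.45,0.0035,0,-0.0007,0,-0.45,0.0035,0,-0.0007,0,-0.45,0.0035,0,-0.0007,0,-0.45,0.0035,0,-0.0007,0],
)

```text
time: 12.5
position: [0.5403, 0.0158, 0.0554]
tool_rot: [0.751, 0.661, -0.0, -0.0]
ft_force: [-0.7, -1.9, 0.8]
grip_width: 0.0238
grip_force: 0.5
```

Request:
arm_command(
  deltas=[-0.45,0.0035,0,-0.0007,0,-0.45,0.0035,0,-0.0007,0,-0.45,0.0035,0,-0.0007,0,-0.45,0.0035,0,-0.0007,0,-0.45,0.0035,0,-0.0007,0,-0.45,0.0035,0,-0.0007,0,-0.45,0.0035,0,-0.0007,0,-0.45,0.0035,0,-0.0007,0,-0.45,0.0035,0,-0.0007,0,-0.45,0.0035,0,-0.0007,0,-0.45,0.0035,0,-0.0007,0,-0.45,0.0035,0,-0.0007,0],
)

```text
time: 14.0
position: [0.5456, 0.0574, 0.0638]
tool_rot: [0.751, 0.661, 0.0, 0.0]
ft_force: [-1.0, -0.5, 1.3]
grip_width: 0.0241
grip_force: 0.5
```

Run:
```python
from h import *
tool(); look("wrist")
```

```text
t 14.0 p [0.5456 0.0574 0.0638] ramp X,Y 0.054 -0.0004 yaw err 0.01 tilt [ 0.  0. -1.] w 0.024055113050450765 F [-0.98 -0.45  1.33] q [-0.1   0.66  1.75  0.    0.73  0.03]
wrist 11860 0.092 [0.0696 0.1098] [-0.0288  0.0278] zmax 0.0986 slope dX/dY -0.17
```

Request:
arm_command(
  deltas=[-0.45,0.0025,0,-0.0005,0,-0.45,0.0025,0,-0.0005,0,-0.45,0.0025,0,-0.0005,0,-0.45,0.0025,0,-0.0005,0,-0.45,0.0025,0,-0.0005,0,-0.45,0.0025,0,-0.0005,0,-0.45,0.0025,0,-0.0005,0,-0.45,0.0025,0,-0.0005,0,-0.45,0.0025,0,-0.0005,0],
)

```text
time: 15.18
position: [0.5485, 0.0797, 0.0683]
tool_rot: [0.751, 0.661, 0.0, 0.0]
ft_force: [0.2, -2.2, 1.1]
grip_width: 0.0238
grip_force: 0.5
```

Request:
arm_command(
  deltas=[-0.45,0.001,0,-0.0002,0,-0.45,0.001,0,-0.0002,0,-0.45,0.001,0,-0.0002,0],
)

```text
time: 15.55
position: [0.5488, 0.0825, 0.0688]
tool_rot: [0.751, 0.661, -0.0, -0.0]
ft_force: [-0.6, -1.1, 0.1]
grip_width: 0.0242
grip_force: 0.5
```

Request:
arm_command(
  deltas=[-0.45,0.001,0,-0.0002,0,-0.45,0.001,0,-0.0002,0],
)

```text
time: 15.8
position: [0.5491, 0.0845, 0.0693]
tool_rot: [0.751, 0.661, -0.0, -0.0]
ft_force: [0.9, -0.4, 0.9]
grip_width: 0.0237
grip_force: 0.5
```

Run:
```python
from h import *
tool(); look("wrist")
```

```text
t 15.8 p [0.5491 0.0845 0.0693] ramp X,Y 0.0813 -0.0004 yaw err 0.01 tilt [-0. -0. -1.] w 0.023678921467060535 F [ 0.87 -0.41  0.9 ] q [-0.05  0.66  1.73 -0.    0.75  0.08]
wrist 11843 0.1193 [0.0972 0.1368] [-0.0288  0.0279] zmax 0.1043 slope dX/dY -0.08
```

Request:
arm_command(
  deltas=[-0.45,0.0005,0,-0.0001,0,-0.45,0.0005,0,-0.0001,0],
)

```text
time: 16.1
position: [0.5492, 0.0851, 0.0694]
tool_rot: [0.75, 0.661, -0.0, 0.0]
ft_force: [-0.9, -4.0, 0.2]
grip_width: 0.0238
grip_force: 1.9
```

Request:
arm_command(
  deltas=[-0.45,0.0005,0,-0.0001,0,-0.45,0.0005,0,-0.0001,0],
)

```text
time: 16.35
position: [0.5492, 0.0852, 0.0695]
tool_rot: [0.75, 0.661, -0.001, 0.001]
ft_force: [-0.0, -7.1, -1.2]
grip_width: 0.024
grip_force: 3.8
```

Request:
arm_command(
  deltas=[-0.45,0.0005,0,-0.0001,0,-0.45,0,0,0,0],
)

```text
time: 16.6
position: [0.5492, 0.0852, 0.0695]
tool_rot: [0.75, 0.661, -0.001, 0.001]
ft_force: [-1.4, -8.9, -1.2]
grip_width: 0.024
grip_force: 4.1
```

Request:
arm_command(
  deltas=[-0.45,0,0,0,0,-0.45,0,0,0,0,-0.45,0,0,0,0,-0.45,0,0,0,0],
)

```text
time: 17.1
position: [0.5492, 0.0852, 0.0695]
tool_rot: [0.75, 0.661, -0.001, 0.001]
ft_force: [-0.6, -7.5, -0.9]
grip_width: 0.0241
grip_force: 4.0
```

Run:
```python
from h import *
tool(); save(look("wrist"),"w4.png")
```

```text
t 17.1 p [0.5492 0.0852 0.0695] ramp X,Y 0.082 -0.0004 yaw err 0.07 tilt [-9.0e-04 -2.6e-03 -1.0e+00] w 0.02414676811392946 F [-0.59 -7.49 -0.91] q [-0.05  0.66  1.73 -0.    0.75  0.08]
wrist 11868 0.1198 [0.0974 0.1374] [-0.0288  0.0279] zmax 0.1044 slope dX/dY -0.14
```

View pics/w4.png

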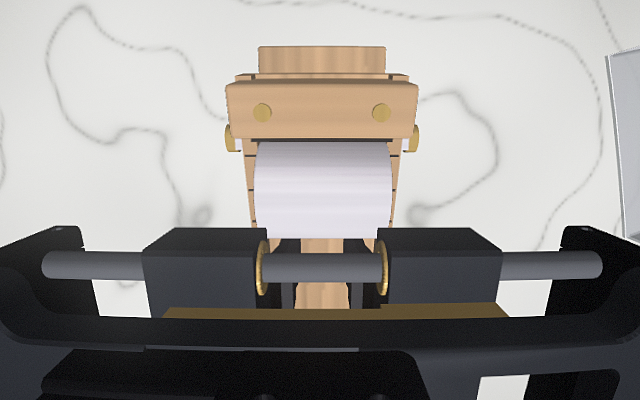

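The roller sits square against the stop, its upper edge at row 142 meeting the stop's face. The fingers hold it from downhill with a steady push of about 8 N, and its top height of 0.104 matches the expected 0.103.

```bash
python3 -c "
from rig import order
print(order.hand_in())"
```

```text
the job is handed in; nothing more can be done
None
```

I pushed the aluminium roller up the slope and handed the job in at 17 s with it lying square against the stop, held from the downhill side by the fingers at about 8 N; the hand-in returned no verdict.

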